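Hold a glued frame corner square

ROBOT

A 6-joint arm with a two-finger parallel gripper is mounted at the origin on the work surface. World frame = base frame: x ahead of the robot, y to its left, z up, the work surface at z = 0. Lengths are in mm, angles in degrees, forces in N, time in s.
With the tool pointing down it reaches from about 300 to 950 mm from the base axis. Payload 3.1 kg.
Tool frame: the origin (TCP) lies between the finger pads; the fingertips stand 25 mm ahead of it and the grasp point (between the pads) lies 6 mm ahead of it; z points along the fingers, x is the direction in which the jaws open and shut, and the axes are right-handed (so a half turn about z gives the same grasp; the last joint's range is limited). The gripper opens to 85 mm and grips with 20 to 120 N. Pads are 22 mm wide; open, the fingers measure 114 mm over their backs; the gripper's body (76 mm by 85 mm) begins 54 mm behind the grasp point. The pads swing forward as they close: fully open they stand 13 mm farther back than shut.
Start: joints at [-67.649, 17.653, 93.61, -0, 68.738, -3.994], TCP at [277.331, -560.107, 256.272] pointing down, gripper open.
Joint ranges: [-175.34, 175.34], [-45.06, 112.39], [2.9, 150.54], [-68.45, 248.45], [3.09, 151.38], [-168.51, 168.51]. Speed limits (degrees/s): [159.86, 159.86, 180, 180, 180, 180].

INTERFACE

Orientations are given as a 3x3 rotation matrix whose columns are the frame's x, y, z axes.
In Python, from station import bot, imaging, workorder gives the robot as it stands.
- The arm moves only by the tool play_rows, never from a script. Its arguments are lists of equal length, an entry for each row: "dp": the shift along the tool's x, y, z scaled (see below), a list of three; "delta_rot": the turn, a rotation vector about the tool's x, y, z scaled (see below), a list of three; "claw": the opening, from 0 (shut) to 1 (fully open). In form: {"dp": [[dx, dy, dz], ...], "delta_rot": [[rx, ry, rz], ...], "claw": [claw, ...]}. A call has 1 to 10 rows; each row shifts and turns the commanded pose from where the row before left it, along the tool's axes as they then stand; what a row does not reach is not made up. The controller multiplies each number of a shift by 50 mm and each number of a turn by 90 degrees. A row lasts 1/8 s, in which the tool goes at most 62.5 mm and 10.7 degrees, less where a joint would pass 70% of its speed; a pose out of reach is approached as far as the arm can. A call with a number of a shift or a turn outside -1 to 1 is refused whole. A call with a gripper value outside its range is refused whole. The fingers move at their own pace and stop on an object; the grip force is fixed at half the most. Time passes only in rows, so rows that do not move let the fingers close. It gives the time, the measured TCP pose, the force and the opening at its end, in the units of the state.
- bot.state(): the state, without advancing time (a new reading comes with each control period).
- imaging.read_camera(name): name is "side" or "top" or "wrist"; returns a dict with "image" (420x560x3 uint8, red, green, blue), "fx", "fy", "cx", "cy" (pixels), "R" (3x3) and "t" (3): a world point X has camera coordinates R X + t. Camera axes: x right, y down, z forward; pixel columns grow to the right and rows downward; lengths in mm; the calibration is good to about 2 mm. The wrist camera is an equidistant fisheye: a pixel r from the principal point sees the ray r / f radians off the axis. A picture is of the moment at which its call begins. There is no depth.
- workorder.job_done(): hands the job in, once; it reports no verdict.
Trained networks look in the newest picture that a camera, given by its name, has taken for a name from the list of things; names that differ only in an ending like _2 or _b are one class to them, and where a whole thing is asked for, a point or a joint stands for the part that bears it (a point fixed in the world has none). Each returns a list of dicts, best first, with "p" (0 to 1); they miss things now and then, are a little off and sometimes report something else, mostly with a low value. They report only what shows in the picture. A call takes as long as a camera call. They do not tell look-alikes from the thing itself.
- imaging.find_in(camera, name): "xy" ([column, row] in pixels, amid what is visible of it).
The state is a dict: "t": time; "qpos": joint angles; "joint_velocities": joint speeds; "tau": joint torques, N m; "eef_pos": TCP position; "tool_rot": TCP orientation; "ft_force": force on the tool from outside, world axes, zero at the start; "torque": the same for the moment, N m; "opening": finger opening in mm.
Only numpy, scipy, OpenCV 4.12 (cv2) and the standard library are available. Lean on these libraries where they do the work, as an engineer would, in place of code of your own. Each camera call takes 0.05 s, during which the arm holds its last target.

TASK

The upright of the plant-stand frame has just been glued to its bottom rail: first press the pedal of the hold-down clamp all the way down to its stop, where it stays. Then pick up the try square, stand its stock along the middle of the rail with the heel towards the upright, and push it firmly into the corner, down on the rail and sideways against the upright, until both faces are flush. Finish still gripping the square and pressing it into the corner without letting go, and leave the other things on the table where they are.

Things in the scene. Friction and masses are not known exactly. Their poses are not given: they have to be found in the camera images.
- frame: Fixed plywood assembly board 150 x 400 x 18 mm (x, y, z); origin at the centre of its underside on the table, z up, its y axis along the rail. It carries the wooden rail, the wooden upright and the steel hold-down clamp; it does not move during the job but lies elsewhere and turned each time.
- plate: The bottom rail of the frame: fixed wooden bar 45 wide x 265 long x 25 mm thick, lying flat along the board's y axis from y = -85 to +180 mm, its middle line at board x = 0, its top 43 mm above the table. Its origin coincides with the board's.
- post: The upright of the frame: fixed wooden bar 45 (x) x 35 (y) mm, standing on the rail at board y = +135 to +170 mm; its top is 168 mm above the table. The inner face, which the square must touch, is at board y = +135 mm and faces board -y (towards the clamp). Its origin coincides with the board's.
- corner (a point): The inside corner where the top of the rail meets the inner face of the upright, in the middle of the 45 mm width: board x = 0, y = +135 mm, 43 mm above the table. Its axes are the board's.
- clamp (a joint): Clamp pedal: 0 rad fully raised, 0.32 rad level, at its stop. It turns about board x at board y = -40 mm, 74 mm above the table, between two steel cheeks (tops 84 mm above the table), and points to board -y. It takes 5 to 8 N at the pad against a spring; the stiff hinge keeps it where it is left.
- clamp_pad (a point): Centre of the top of the 41 x 41 mm rubber pad at the free end of the pedal, 125 mm from the hinge axis (and 10 mm above the lever's middle line). At the stop it lies at board x = 0, y = -165 mm, 84 mm above the table; fully raised it is about 38 mm higher.
- square: Loose try square, about 0.2 kg, upright on its wooden stock: 22 thick (x) x 115 long (y) x 30 mm high (z). Steel blade 4 mm thick (x), 28 wide (y), at the stock's +y end, flush with it, rising to 110 mm. Origin: centre of the underside; y along the stock to the heel, z up. Home, its axes are parallel to the board's, same way round. Firm: 5 to 15 N down, 15 N sideways (friction eats some).
- square_heel (a point): Outer corner (heel) of the square at the underside, +57.5 mm along the square's y: when fully home it coincides with point corner.
- square_grip (a point): Good place to grip the stock across its 22 mm thickness from above: -22.5 mm along the square's y (80 mm from the heel), 22 mm above the underside; the blade is 52 mm away towards +y.
- dish: Bystander: flat round glass dish with its lid on, 90 mm across, 15 mm high; origin at the underside centre. It lies in one of two places to the robot's left, and the square stands in the other.
- flask: Bystander: conical glass flask 84 mm across, 128 mm high; origin at the underside centre.
- lens: Bystander: magnifying glass lying flat, head 72 mm across, handle along its -x to 123 mm, 8 mm thick; origin under the centre of the head.
- glue: Bystander: white glue bottle 52 mm across, 130 mm high; origin at the underside centre.
- jar: Bystander: jar with a steel lid 60 mm across, 70 mm high; origin at the underside centre.
- slidebox: Bystander: black box for slides 85 x 100 x 30 mm; origin at the underside centre.
Mind the look-alikes: they are no part of the job. Leave any orange or red look-alike of the square alone.

How it is judged:
By the outcome, as a careful person would: the job done as asked, in the order asked, and still so for the second after the job is handed in, while the arm keeps its last pose, push and grip.
It also fails if it takes over 61 s, if anything falls off the work surface, if the arm or the gripper's body presses on something with over 40 N, if the wrist force passes 120 N, or if a joint passes its speed limit or range.

## Working session

There is one attempt and no reset: what is moved stays moved. The work goes in short steps, Python scripts to look and compute and a tool call to move; the robot and the scene stay as the last step left them, time stands still between calls to the robot, and variables do not carry over. Pictures are saved under pics/ and viewed, and the job is handed in when it is done.

Besides the shell and the picture viewer there is one more tool, called after "Call:" as a command line: name --argument value ..., lists and objects as JSON in quotes. play_rows: Moves the arm, as the interface text tells. Its arguments: {"type":"object","properties":{"dp":{"type":"array","items":{"type":"array","items":{"type":"number"}}},"delta_rot":{"type":"array","items":{"type":"array","items":{"type":"number"}}},"claw":{"type":"array","items":{"type":"number"}}},"required":["dp","delta_rot","claw"]}

```bash
ls; mkdir -p pics; python3 - <<'E'
from station import bot, imaging, workorder
import cv2, numpy as np, pickle
D={}
for c in ["side","top","wrist"]:
    d=imaging.read_camera(c); D[c]=d
    cv2.imwrite(f"pics/{c}0.png",d["image"][:,:,::-1])
    print(c,d["fx"],d["cx"],d["cy"],np.round(d["R"],3).tolist(),np.round(d["t"],1))
    for n in ["frame","post","clamp_pad","clamp","square","square_grip","square_heel","corner","dish","plate"]:
        try: print(n,[(np.round(r["xy"],0).tolist(),round(r["p"],2)) for r in imaging.find_in(c,n)][:4])
        except Exception as e: print(n,e)
pickle.dump(D,open("d0.pkl","wb"))
print(bot.state())
E
```

```text
pics
side 506.6426210607327 274.3498141166051 201.52004974626175 [[-0.901, -0.433, -0.0], [-0.251, 0.523, -0.814], [0.353, -0.734, -0.58]] [ 471.   177.4 1160.2]
frame [([174.0, 206.0], 0.5)]
post [([255.0, 191.0], 0.79), ([176.0, 206.0], 0.61)]
clamp_pad [([312.0, 150.0], 0.93)]
clamp [([314.0, 150.0], 0.98)]
square [([150.0, 246.0], 0.89), ([186.0, 270.0], 0.75), ([346.0, 304.0], 0.57)]
square_grip [([186.0, 273.0], 0.97), ([148.0, 244.0], 0.94), ([343.0, 300.0], 0.89)]
square_heel [([190.0, 272.0], 0.89), ([150.0, 239.0], 0.68), ([345.0, 306.0], 0.59)]
corner [([282.0, 196.0], 0.87)]
dish []
plate [([276.0, 200.0], 0.81)]
top 524.8539563361547 274.9462937185729 216.7813899188325 [[-0.095, -0.995, -0.006], [-0.975, 0.094, -0.2], [0.199, -0.013, -0.98]] [  63.5  543.4 1669. ]
frame [([309.0, 220.0], 0.91)]
post [([262.0, 210.0], 0.83), ([312.0, 223.0], 0.41)]
clamp_pad [([351.0, 219.0], 0.7), ([194.0, 216.0], 0.4)]
clamp [([354.0, 222.0], 0.83)]
square [([214.0, 312.0], 0.76), ([193.0, 212.0], 0.71), ([202.0, 175.0], 0.56)]
square_grip [([197.0, 212.0], 0.84), ([141.0, 257.0], 0.61)
[... 596 characters left out ...]
4869605e-03,
        6.87377086e+01, -3.99311701e+00]), 'joint_velocities': array([ 0.13876926, -0.04969507, -0.00444053,  0.04065977, -0.02444032,
       -0.03234609]), 'tau': array([ 8.64994890e-04, -4.15274763e+01, -2.77069563e+01, -3.08977462e-05,
        1.07263259e-03,  5.34697833e-06]), 'eef_pos': array([ 277.33384954, -560.08858926,  256.27474795]), 'tool_rot': array([[ 4.43755916e-01, -8.96147692e-01,  1.63733762e-05],
       [-8.96147692e-01, -4.43755916e-01,  1.78647009e-05],
       [-8.74362789e-06, -2.26005300e-05, -1.00000000e+00]]), 'ft_force': array([ 0.51688618, -0.09301387, -0.64394715]), 'torque': array([-0.01118385,  0.04308071, -0.08528142]), 'opening': 85.4246466580445}
```

View pics/side0.png

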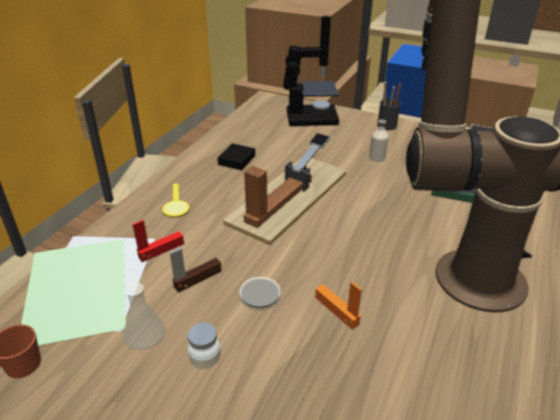

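View pics/top0.png

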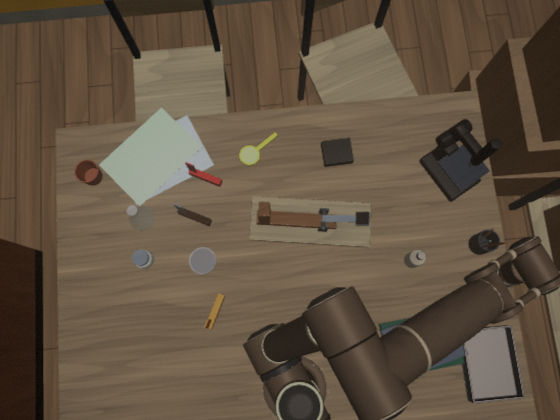

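```bash
cat > h.py <<'E'
import numpy as np, cv2, pickle
def crop(img,x0,y0,w,h,s,fn):
    c=img[y0:y0+h,x0:x0+w,::-1]; cv2.imwrite(fn,cv2.resize(c,None,fx=s,fy=s,interpolation=cv2.INTER_CUBIC))
def proj(d,P):
    P=np.atleast_2d(P); c=P@np.array(d["R"]).T+np.array(d["t"])
    return np.c_[d["fx"]*c[:,0]/c[:,2]+d["cx"], d["fy"]*c[:,1]/c[:,2]+d["cy"]]
def ray(d,uv,z):
    v=np.array([(uv[0]-d["cx"])/d["fx"],(uv[1]-d["cy"])/d["fy"],1.]); R=np.array(d["R"]);t=np.array(d["t"])
    o=-R.T@t; w=R.T@v; return o+w*(z-o[2])/w[2]
E
python3 - <<'E'
from h import *
D=pickle.load(open("d0.pkl","rb"))
crop(D["side"]["image"],215,125,145,120,5,"pics/s1.png")
crop(D["top"]["image"],240,185,145,70,5,"pics/t1.png")
crop(D["side"]["image"],120,210,115,90,6,"pics/s2.png")
crop(D["top"]["image"],160,150,80,90,6,"pics/t2.png")
E
```

```text
(no output)
```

View pics/s1.png

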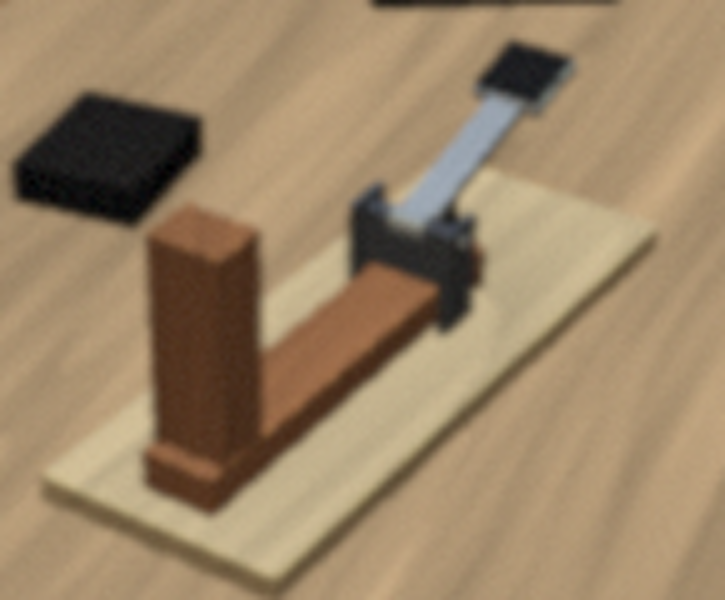

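View pics/t1.png

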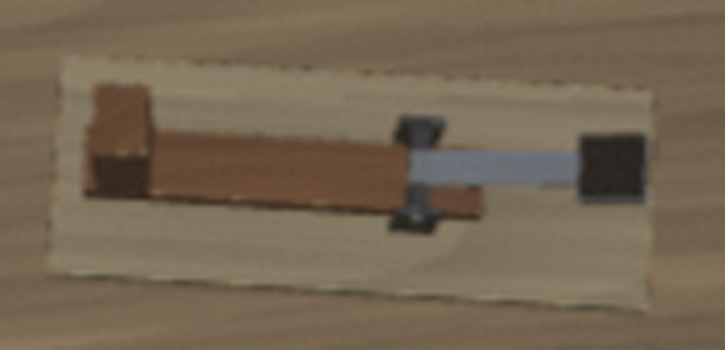

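View pics/s2.png

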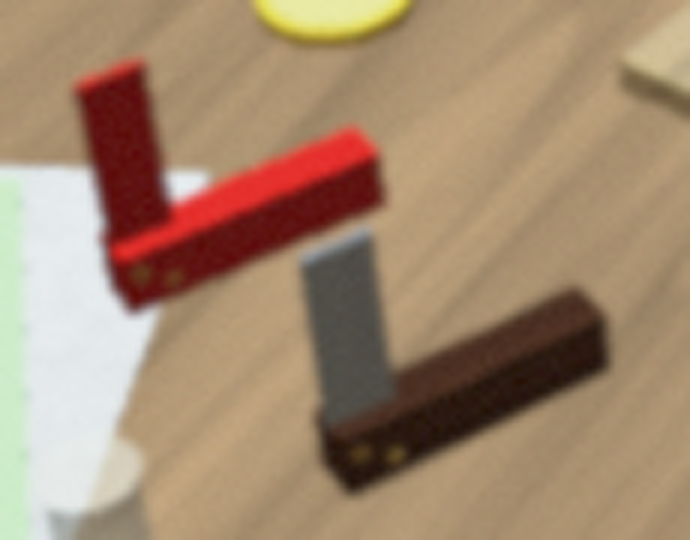

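View pics/t2.png

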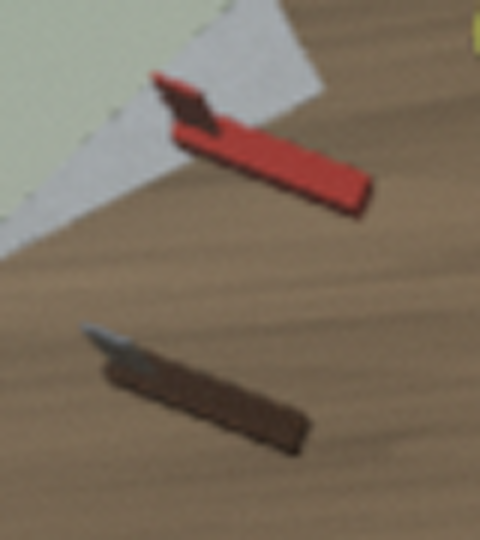

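```bash
cat > fit.py <<'E'
from h import *
from scipy.optimize import least_squares
D=pickle.load(open("d0.pkl","rb"))
def fit(obs,x0,calib=None):
    def w(p,P):
        c,s=np.cos(p[2]),np.sin(p[2]); P=np.array(P,float); return np.r_[p[0]+c*P[0]-s*P[1],p[1]+s*P[0]+c*P[1],P[2]]
    f=lambda p:np.concatenate([proj(D[c],w(p,P))[0]-((np.array(uv)+.5)/s+o-.5) for c,o,s,P,uv in obs])
    r=least_squares(f,x0,loss="soft_l1"); return r.x,f(r.x).reshape(-1,2)
S=("side",np.array([215,125]),5);T=("top",np.array([240,185]),5)
b=[S+q for q in [((75,200,18),(45,480)),((-75,200,18),(275,580)),((-75,-200,18),(655,235)),((75,-200,18),(490,170)),
 ((22.5,170,168),(148,237)),((22.5,135,168),(190,208)),((-22.5,135,168),(258,235)),((-22.5,170,168),(205,262))]]
b+=[T+q for q in [((75,200,18),(65,58)),((-75,200,18),(50,272)),((75,-200,18),(650,92)),((-75,-200,18),(645,305)),
 ((22.5,170,168),(95,87)),((22.5,135,168),(148,87)),((-22.5,135,168),(150,155)),((-22.5,170,168),(95,155))]]
S=("side",np.array([120,210]),6);T=("top",np.array([160,150]),6)
q=[S+q for q in [((-11,57.5,0),(350,492)),((-11,-57.5,0),(605,370)),((-11,-57.5,30),(605,320)),((11,-57.5,30),(575,290)),((11,57.5,30),(322,415)),((0,57.5,110),(303,262)),((0,29.5,110),(372,235))]]
q+=[T+q for q in [((-11,-57.5,30),(297,453)),((11,-57.5,30),(312,425)),((-11,57.5,30),(108,375)),((0,57.5,110),(85,327))]]
if __name__=="__main__":
    for o,x0 in((b,[600,0,0]),(q,[600,300,0])):
        for sub in (o,[k for k in o if k[0]=="side"],[k for k in o if k[0]=="top"]):
            x,r=fit(sub,x0); print(np.round(x[:2],1),np.round(np.degrees(x[2]),2)); 
            if sub is o: print(np.round(r,1).tolist())
E
python3 fit.py
```

```text
[ 527.8 -104.5] -9.05
[[-1.3, -1.2], [-0.0, -0.1], [1.2, -1.9], [-8.5, -3.4], [-0.9, -0.7], [-0.6, -1.1], [0.7, -1.0], [2.8, 0.1], [-0.6, -0.2], [-0.8, 0.8], [0.7, 0.1], [0.5, 1.5], [-0.5, -0.5], [0.2, 0.2], [-1.2, 0.9], [-1.5, 0.2]]
[ 520.9 -100.8] -10.84
[ 529.4 -106.2] -8.71
[581.5 280.3] -27.13
[[0.1, 1.6], [1.6, 0.2], [0.8, -1.1], [0.7, -1.2], [-1.5, -1.0], [-0.3, -0.2], [-0.0, -0.9], [-0.8, -0.0], [-0.7, -1.4], [-0.9, 0.5], [-0.5, 0.2]]
[581.3 281.7] -26.18
[580.7 277.9] -28.65
```

```bash
sed -i '/^S=("side",np.array(\[120/i del b[3]; b[6]=b[6][:4]+((209,264),)' fit.py; python3 fit.py
python3 - <<'E'
from h import *
D=pickle.load(open("d0.pkl","rb"))
print(D["wrist"]["R"],D["wrist"]["t"])
from station import bot
s=bot.state();print(s["t"]); R=s["tool_rot"];Rc=np.array(D["wrist"]["R"]);tc=np.array(D["wrist"]["t"])
print("cam in tool", R.T@(-Rc.T@tc-s["eef_pos"]), "\n",np.round(R.T@Rc.T,3))
E
```

```text
[ 528.9 -104.5] -8.67
[[-1.4, -1.1], [0.2, -0.1], [0.5, -2.2], [-0.9, -0.6], [-0.7, -1.1], [0.7, -1.0], [2.0, -0.3], [-0.8, -0.1], [-0.7, 0.8], [0.6, -0.6], [0.7, 0.8], [-0.6, -0.4], [0.1, 0.2], [-1.1, 0.8], [-1.5, 0.2]]
[ 527.3 -101.4] -8.7
[ 529.4 -106.2] -8.71
[581.5 280.3] -27.13
[[0.1, 1.6], [1.6, 0.2], [0.8, -1.1], [0.7, -1.2], [-1.5, -1.0], [-0.3, -0.2], [-0.0, -0.9], [-0.8, -0.0], [-0.7, -1.4], [-0.9, 0.5], [-0.5, 0.2]]
[581.3 281.7] -26.18
[580.7 277.9] -28.65
[[ 4.42717089e-01 -8.96661322e-01  2.29419937e-04]
 [-8.52189885e-01 -4.20680180e-01  3.11127925e-01]
 [-2.78879864e-01 -1.37937159e-01 -9.50368014e-01]] [-625.20825889  -39.78997467  380.36500614]
1.65
cam in tool [   0.22370774  -79.81576587 -117.73339304] 
 [[ 1.    -0.001 -0.   ]
 [ 0.001  0.95   0.311]
 [-0.    -0.311  0.95 ]]
```

Call:
play_rows --dp '[[0,0,0],[0,0,0],[0,0,0],[0,0,0],[0,0,0],[0,0,0]]' --delta_rot '[[0,0,-0.1018],[0,0,-0.1018],[0,0,-0.1018],[0,0,-0.1018],[0,0,-0.1018],[0,0,-0.1018]]' --claw '[0,0,0,0,0,0]'

```text
t: 2.4
eef_pos: [277.3, -560.1, 256.3]
tool_rot: [[0.989, -0.146, -0.0], [-0.146, -0.989, 0.0], [-0.0, -0.0, -1.0]]
ft_force: [0.0, -0.4, 0.1]
opening: -0.1
```

Call:
play_rows --dp '[[0.45,-0.815,0.178],[0.45,-0.815,0.178],[0.45,-0.815,0.178],[0.45,-0.815,0.178],[0.45,-0.815,0.178],[0.45,-0.815,0.178],[0.45,-0.815,0.178],[0.45,-0.815,0.178],[0,0,0],[0,0,0]]' --delta_rot '[[0,0,0],[0,0,0],[0,0,0],[0,0,0],[0,0,0],[0,0,0],[0,0,0],[0,0,0],[0,0,0],[0,0,0]]' --claw '[0,0,0,0,0,0,0,0,0,0]'

```text
t: 3.65
eef_pos: [504.4, -265.2, 185.2]
tool_rot: [[0.989, -0.15, -0.0], [-0.15, -0.989, -0.001], [-0.0, 0.001, -1.0]]
ft_force: [0.0, -0.8, -0.1]
opening: 0.1
```

```bash
python3 - <<'E'
from station import bot, imaging
from h import *
D={c:imaging.read_camera(c) for c in ["wrist","side"]}
pickle.dump(D,open("d1.pkl","wb"))
cv2.imwrite("pics/w1.png",D["wrist"]["image"][:,:,::-1])
crop(D["side"]["image"],215,75,200,150,4,"pics/s1b.png")
s=bot.state();print(s["t"],s["eef_pos"],s["tool_rot"],s["qpos"],s["ft_force"],s["opening"])
E
```

```text
3.75 [ 504.13818586 -266.05497323  185.41355006] [[ 9.88367366e-01 -1.52085072e-01  2.82313276e-04]
 [-1.52084859e-01 -9.88367216e-01 -6.65189081e-04]
 [ 3.80194516e-04  6.14515605e-04 -9.99999739e-01]] [-3.21868978e+01  1.61176412e+01  1.04500200e+02 -2.74780726e-02
  5.93481703e+01 -2.34251220e+01] [0.09022252 0.17205851 0.08681418] 0.10733485966131401
```

View pics/w1.png

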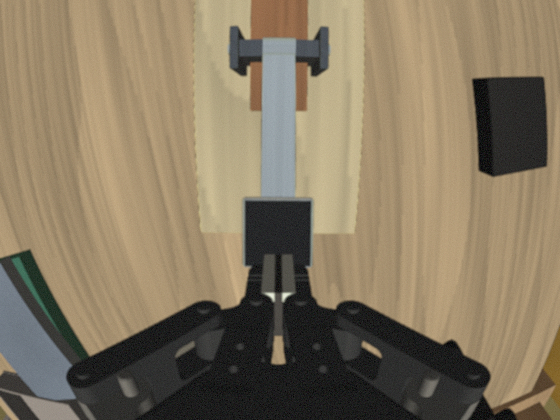

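View pics/s1b.png

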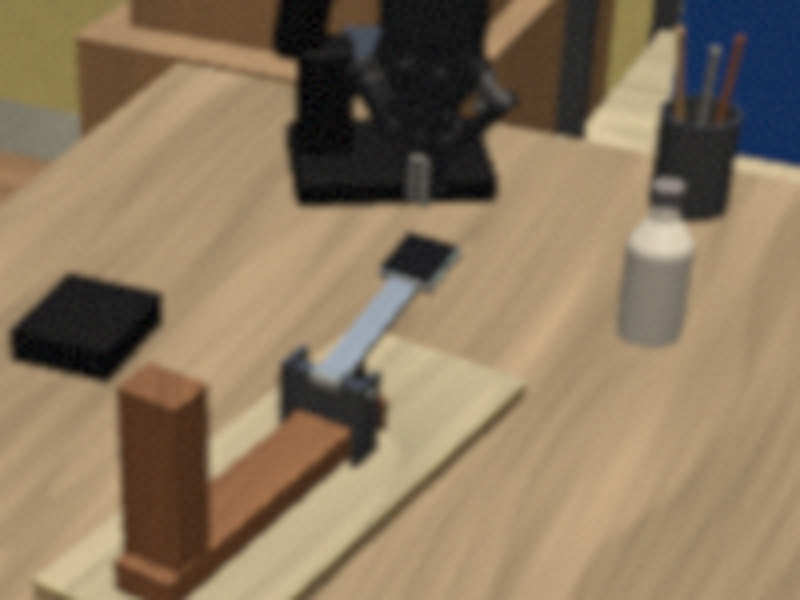

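```bash
cat >> h.py <<'E'
def fray(d,uv,z):
    u=np.array([uv[0]-d["cx"],uv[1]-d["cy"]]); r=np.hypot(*u); th=r/d["fx"]
    v=np.r_[u/max(r,1e-9)*np.sin(th),np.cos(th)]
    R=np.array(d["R"]);t=np.array(d["t"]); o=-R.T@t; w=R.T@v
    return o+w*(z-o[2])/w[2]
def fproj(d,P):
    c=np.atleast_2d(P)@np.array(d["R"]).T+np.array(d["t"]); r=np.hypot(c[:,0],c[:,1]); th=np.arctan2(r,c[:,2])
    return d["fx"]*(th/r)[:,None]*c[:,:2]+[d["cx"],d["cy"]]
def b2w(p,P):
    c,s=np.cos(p[2]),np.sin(p[2]); P=np.array(P,float); return np.r_[p[0]+c*P[0]-s*P[1],p[1]+s*P[0]+c*P[1],P[2]]
E
python3 - <<'E'
from h import *
d=pickle.load(open("d1.pkl","rb"))["wrist"]
p=[528.9,-104.5,np.radians(-8.67)]
for P,uv in [((-75,-200,18),(200,233)),((75,-200,18),(356,233)),((-22.5,-85,43),(251,110)),((22.5,-85,43),(306,110)),((0,-40,84),(279,40))]:
    w=fray(d,uv,P[2]); print(P,np.round(w,1),np.round(b2w(p,P),1), np.round(fproj(d,b2w(p,P)),0))
for uv in [(247,198),(312,198),(278,232)]: print(fray(d,uv,122))
print(b2w(p,(0,-155.5,122)))
E
```

```text
(-75, -200, 18) [ 423.8 -293.7   18. ] [ 424.6 -290.9   18. ] [[200. 230.]]
(75, -200, 18) [ 573.1 -316.5   18. ] [ 572.9 -313.5   18. ] [[356. 230.]]
(-22.5, -85, 43) [ 494.8 -187.9   43. ] [ 493.8 -185.1   43. ] [[249. 107.]]
(22.5, -85, 43) [ 537.7 -194.5   43. ] [ 538.3 -191.9   43. ] [[306. 107.]]
(0, -40, 84) [ 523.8 -143.5   84. ] [ 522.9 -144.    84. ] [[278.  41.]]
[ 490.5812671  -236.94288821  122.        ]
[ 527.98890365 -242.66620824  122.        ]
[ 505.18662712 -260.77678088  122.        ]
[ 505.45942846 -258.22309392  122.        ]
```

Call:
play_rows --dp '[[0,0,0.25],[0,0,0.25],[0,0,0.2],[0,0,0.1],[0,0,0.1],[0,0,0.1],[0,0,0.1],[0,0,0.1],[0,0,0]]' --delta_rot '[[0,0,0],[0,0,0],[0,0,0],[0,0,0],[0,0,0],[0,0,0],[0,0,0],[0,0,0],[0,0,0]]' --claw '[0,0,0,0,0,0,0,0,0]'

```text
t: 4.88
eef_pos: [505.6, -265.9, 125.8]
tool_rot: [[0.989, -0.151, 0.003], [-0.151, -0.989, -0.002], [0.003, 0.001, -1.0]]
ft_force: [0.4, -0.9, 3.2]
opening: -0.2
```

Call:
play_rows --dp '[[0,0,0.1],[0,0,0.1],[0,0,0.08],[0,0,0.04],[0,0,0]]' --delta_rot '[[0,0,0],[0,0,0],[0,0,0],[0,0,0],[0,0,0]]' --claw '[0,0,0,0,0]'

```text
t: 5.5
eef_pos: [505.7, -266.6, 110.2]
tool_rot: [[0.989, -0.151, 0.003], [-0.151, -0.989, -0.003], [0.003, 0.003, -1.0]]
ft_force: [-0.9, -4.4, 5.1]
opening: -0.1
```

Call:
play_rows --dp '[[0,0,0.04],[0,0,0.04],[0,0,0]]' --delta_rot '[[0,0,0],[0,0,0],[0,0,0]]' --claw '[0,0,0]'

```text
t: 5.88
eef_pos: [505.8, -266.7, 108.8]
tool_rot: [[0.989, -0.15, 0.002], [-0.15, -0.989, -0.003], [0.003, 0.003, -1.0]]
ft_force: [-5.6, -2.2, 19.7]
opening: -0.1
```

Call:
play_rows --dp '[[0,0,0.04],[0,0,0]]' --delta_rot '[[0,0,0],[0,0,0]]' --claw '[0,0]'

```text
t: 6.12
eef_pos: [505.9, -266.7, 108.6]
tool_rot: [[0.989, -0.15, 0.002], [-0.15, -0.989, -0.003], [0.002, 0.003, -1.0]]
ft_force: [-8.8, -0.5, 28.2]
opening: 0.1
```

Call:
play_rows --dp '[[0,0,-0.2],[0,0,-0.8],[0,0,-0.9],[0,0,-0.8],[0,0,0]]' --delta_rot '[[0,0,0],[0,0,0],[0,0,0],[0,0,0],[0,0,0]]' --claw '[0,0,0,1,1]'

```text
t: 6.75
eef_pos: [506.7, -265.5, 241.5]
tool_rot: [[0.989, -0.151, 0.006], [-0.151, -0.989, -0.003], [0.007, 0.002, -1.0]]
ft_force: [0.3, -0.8, 0.6]
opening: 35.6
```

```bash
python3 - <<'E'
from station import bot, imaging
from h import *
D={c:imaging.read_camera(c) for c in ["wrist","side"]}
pickle.dump(D,open("d2.pkl","wb"))
cv2.imwrite("pics/w2.png",D["wrist"]["image"][:,:,::-1])
crop(D["side"]["image"],215,75,200,150,4,"pics/s2b.png")
s=bot.state();print(s["t"],s["eef_pos"],s["tool_rot"],s["qpos"],s["ft_force"],s["opening"])
p=[529,-106.5,np.radians(-8.67)]
for y in (-145,-185):
  for x in (-20.5,20.5): print(fproj(D["wrist"],b2w(p,(x,y,84))), proj(D["side"],b2w(p,(x,y,84))),(proj(D["side"],b2w(p,(x,y,84)))-[215,75])*4)
E
```

```text
6.85 [ 504.14205175 -264.10979605  237.25880684] [[ 9.88563749e-01 -1.50801550e-01 -7.78842338e-04]
 [-1.50800250e-01 -9.88563085e-01  1.52053320e-03]
 [-9.99233548e-04 -1.38569438e-03 -9.99998541e-01]] [-3.20584663e+01  1.26839621e+01  1.02229754e+02  5.52569341e-02
  6.51703556e+01 -2.34083576e+01] [0.06902413 0.34063752 0.65164088] 50.950041987106346
[[250.86291203 178.33595572]] [[322.44261312 152.28493913]] [[429.77045248 309.1397565 ]]
[[298.03226211 178.17356008]] [[310.26575988 148.32934949]] [[381.06303952 293.31739796]]
[[252.0159452 221.4312759]] [[329.23913549 146.65945047]] [[456.95654196 286.63780186]]
[[297.27171635 221.27928563]] [[317.19442333 142.84449592]] [[408.77769333 271.37798369]]
```

View pics/w2.png

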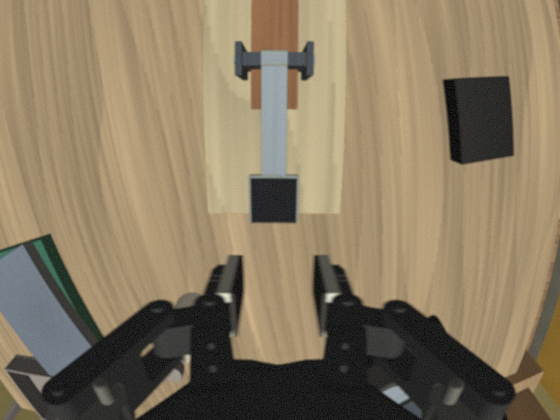

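View pics/s2b.png

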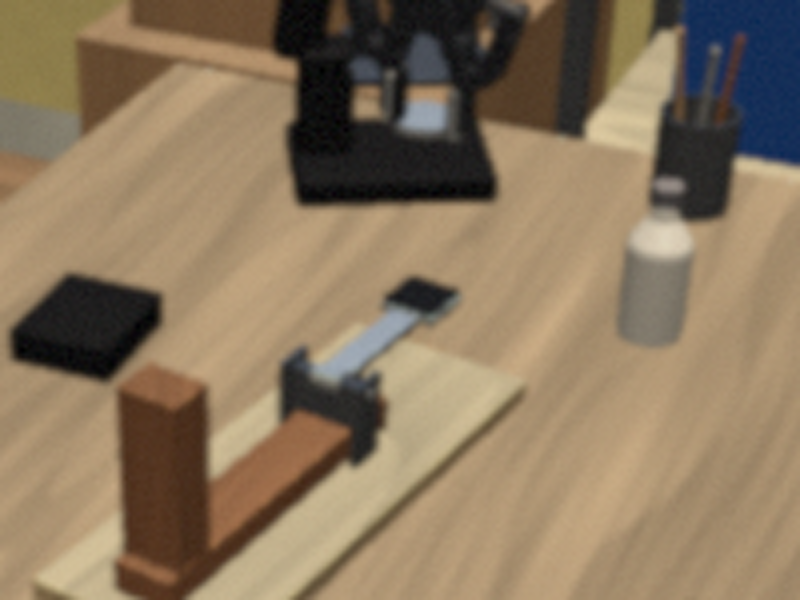

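Call:
play_rows --dp '[[-0.024,-0.96,0],[-0.024,-0.96,0],[-0.024,-0.96,0],[-0.024,-0.96,0],[-0.024,-0.96,0],[-0.024,-0.96,0],[-0.024,-0.96,0],[-0.024,-0.96,0],[-0.024,-0.96,0],[-0.024,-0.96,0]]' --delta_rot '[[0,0,0],[0,0,0],[0,0,0],[0,0,0],[0,0,0],[0,0,0],[0,0,0],[0,0,0],[0,0,0],[0,0,0]]' --claw '[1,1,1,1,1,1,1,1,1,1]'

```text
t: 8.1
eef_pos: [563.3, 212.7, 234.9]
tool_rot: [[0.989, -0.151, -0.005], [-0.151, -0.989, -0.001], [-0.005, 0.002, -1.0]]
ft_force: [0.4, 0.4, -0.9]
opening: 85.4
```

Call:
play_rows --dp '[[-0.024,-0.96,0],[0,0,0.4],[0,0,0.4],[0,0,0],[0,0,0]]' --delta_rot '[[0,0,0.1023],[0,0,0.1023],[0,0,0],[0,0,0],[0,0,0]]' --claw '[1,1,1,1,1]'

```text
t: 8.72
eef_pos: [571.0, 258.2, 197.5]
tool_rot: [[0.89, -0.455, -0.001], [-0.455, -0.89, -0.0], [-0.001, 0.001, -1.0]]
ft_force: [0.8, 0.2, -0.3]
opening: 85.2
```

```bash
python3 - <<'E'
from station import bot, imaging
from h import *
D={c:imaging.read_camera(c) for c in ["wrist"]}
pickle.dump(D,open("d3.pkl","wb"))
cv2.imwrite("pics/w3.png",D["wrist"]["image"][:,:,::-1])
s=bot.state();print(s["t"],s["eef_pos"],s["tool_rot"],s["qpos"],s["ft_force"],s["opening"])
p=[581.5,280.3,np.radians(-27.13)]
for P in [(-11,-57.5,30),(11,-57.5,30),(11,57.5,30),(-11,57.5,30),(0,57.5,110),(0,29.5,110)]: print(P,np.round(fproj(D["wrist"],b2w(p,P)),0))
E
```

```text
8.775 [571.54814035 258.40065349 198.39511167] [[ 8.90173410e-01 -4.55621659e-01  4.51877153e-04]
 [-4.55621801e-01 -8.90173407e-01  2.81951050e-04]
 [ 2.73786020e-04 -4.56870410e-04 -9.99999858e-01]] [2.03484713e+01 2.11661342e+01 9.60194960e+01 6.90835506e-03
 6.27844776e+01 4.74502601e+01] [ 0.96116974 -1.30729157  0.41779695] 85.34957065783911
(-11, -57.5, 30) [[266. 226.]]
(11, -57.5, 30) [[289. 226.]]
(11, 57.5, 30) [[290. 101.]]
(-11, 57.5, 30) [[264. 101.]]
(0, 57.5, 110) [[277. 100.]]
(0, 29.5, 110) [[277. 144.]]
```

View pics/w3.png

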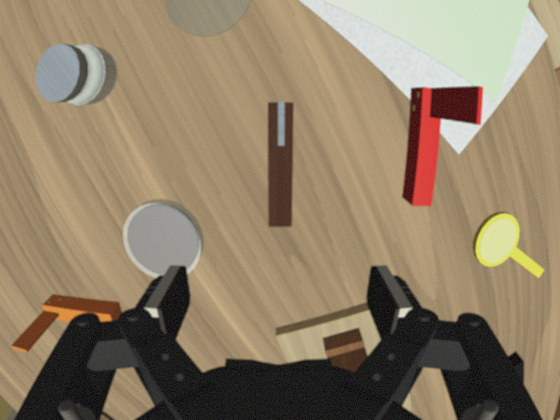

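```bash
python3 - <<'E'
from h import *
d=pickle.load(open("d3.pkl","rb"))["wrist"]
t=[fray(d,(a,b),30) for a,b in [(269,226),(291.5,226),(268,102),(293,102)]]
m0=(t[0]+t[1])/2; m1=(t[2]+t[3])/2; v=m1-m0
print(m0,m1,np.linalg.norm(v),np.degrees(np.arctan2(-v[0],v[1])),np.linalg.norm(t[0]-t[1]))
u=v/np.linalg.norm(v); g=m0+35*u; g2=m1-80*u
print("grip",g,g2,"bladetip",fray(d,(281.5,101),110),fray(d,(281.5,145),110))
R=np.array([[.89017,-.45562],[-.45562,-.89017]])
print("tool delta",R.T@((g+g2)/2-[571.5,258.4,0])[:2])
E
```

```text
[557.9520957  228.03598849  30.        ] [610.07608167 329.58981825  30.        ] 114.14942073014724 -27.169824313146105 21.210261888254895
grip [573.93412607 259.17398305  30.        ] [573.54572654 258.41725926  30.        ] bladetip [610.18780562 329.71591505 110.        ] [597.49249286 304.86921511 110.        ]
tool delta [ 1.81366229 -1.37272531]
```

Call:
play_rows --dp '[[0.038,-0.02,0.2],[0,0,0.6],[0,0,0.8],[0,0,0.8],[0,0,0.5],[0,0,0.3],[0,0,0.17],[0,0,0],[0,0,0]]' --delta_rot '[[0,0,0],[0,0,0],[0,0,0],[0,0,0],[0,0,0],[0,0,0],[0,0,0],[0,0,0],[0,0,0]]' --claw '[0.6,0.6,0.6,0.6,0.6,0.6,0.6,0.6,0.6]'

```text
t: 9.9
eef_pos: [574.3, 259.3, 30.8]
tool_rot: [[0.89, -0.456, 0.002], [-0.456, -0.89, 0.001], [0.002, -0.002, -1.0]]
ft_force: [-0.3, -1.7, -0.4]
opening: 51.0
```

```bash
python3 - <<'E'
from station import bot, imaging
from h import *
D={c:imaging.read_camera(c) for c in ["wrist"]}
cv2.imwrite("pics/w4.png",D["wrist"]["image"][:,:,::-1])
s=bot.state();print(s["t"],s["eef_pos"],s["ft_force"],s["opening"])
E
```

```text
9.95 [574.35116463 259.35368326  30.90916762] [-0.40381597  0.51347074  0.42413746] 51.11963615233751
```

View pics/w4.png

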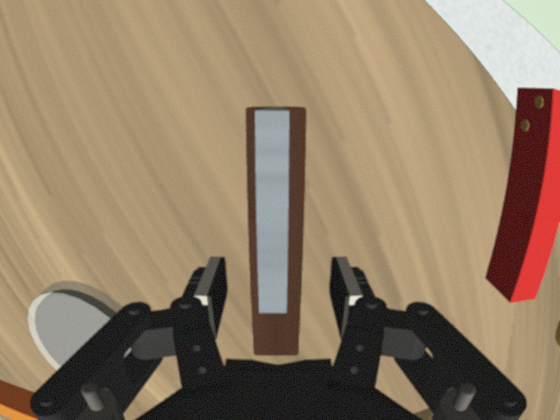

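Call:
play_rows --dp '[[0,0,0.04],[0,0,0],[0,0,0],[0,0,0],[0,0,0],[0,0,0]]' --delta_rot '[[0,0,0],[0,0,0],[0,0,0],[0,0,0],[0,0,0],[0,0,0]]' --claw '[0.6,0,0,0,0,0]'

```text
t: 10.7
eef_pos: [573.6, 259.1, 27.9]
tool_rot: [[0.89, -0.455, 0.001], [-0.455, -0.89, 0.0], [0.0, -0.0, -1.0]]
ft_force: [0.2, 0.9, 2.8]
opening: 21.0
```

Call:
play_rows --dp '[[0,0,-0.1],[0,0,-0.5],[0,0,-0.9],[0,0,-1],[0,0,-1],[0,0,-0.8],[0,0,0]]' --delta_rot '[[0,0,0],[0,0,0],[0,0,0],[0,0,0],[0,0,0],[0,0,0],[0,0,0]]' --claw '[0,0,0,0,0,0,0]'

```text
t: 11.58
eef_pos: [575.5, 259.8, 246.9]
tool_rot: [[0.89, -0.455, 0.008], [-0.455, -0.89, 0.003], [0.006, -0.006, -1.0]]
ft_force: [0.4, -0.4, -2.2]
opening: 21.0
```

```bash
python3 - <<'E'
from station import bot, imaging
from h import *
D={c:imaging.read_camera(c) for c in ["wrist","side"]}
pickle.dump(D,open("d5.pkl","wb"))
cv2.imwrite("pics/w5.png",D["wrist"]["image"][:,:,::-1])
crop(D["side"]["image"],100,80,200,150,4,"pics/s5.png")
s=bot.state();print(s["t"],s["eef_pos"],s["tool_rot"],s["ft_force"],s["torque"],s["opening"])
E
```

```text
11.675 [572.40507047 258.57418549 241.44997916] [[ 8.90227404e-01 -4.55512828e-01 -1.79791194e-03]
 [-4.55514604e-01 -8.90228016e-01 -7.24609351e-04]
 [-1.27048273e-03  1.46404225e-03 -9.99998121e-01]] [-0.84856358  0.00904436 -2.31950117] [-0.00241806 -0.00183661  0.03338412] 21.0742695381414
```

View pics/w5.png

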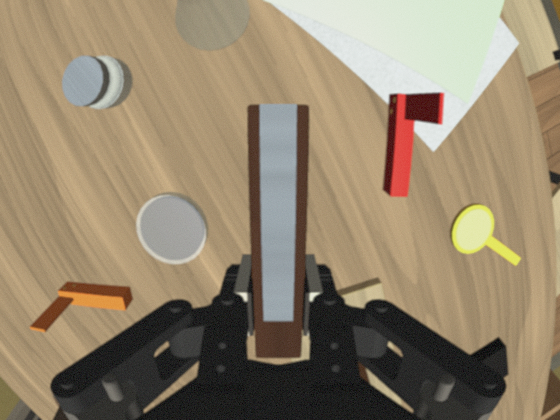

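View pics/s5.png

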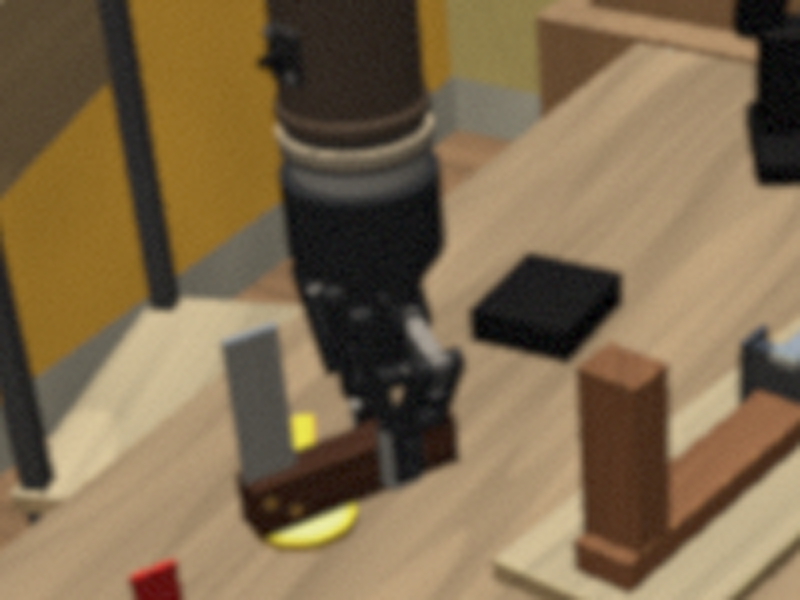

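Call:
play_rows --dp '[[0,0,0],[0,0,0],[0.033,0.95,0],[0.033,0.95,0],[0.033,0.95,0],[0.033,0.95,0],[0.033,0.95,0],[0.033,0.95,0],[0.033,0.95,0],[0,0,0]]' --delta_rot '[[0,0,-0.1024],[0,0,-0.1024],[0,0,0],[0,0,0],[0,0,0],[0,0,0],[0,0,0],[0,0,0],[0,0,0],[0,0,0]]' --claw '[0,0,0,0,0,0,0,0,0,0]'

```text
t: 12.92
eef_pos: [532.2, -74.1, 239.4]
tool_rot: [[0.988, -0.155, -0.006], [-0.155, -0.988, 0.0], [-0.006, 0.001, -1.0]]
ft_force: [0.3, 0.5, -1.6]
opening: 21.2
```

```bash
python3 - <<'E'
from station import bot, imaging
from h import *
D={c:imaging.read_camera(c) for c in ["wrist","top"]}
pickle.dump(D,open("d6.pkl","wb"))
cv2.imwrite("pics/w6.png",D["wrist"]["image"][:,:,::-1])
s=bot.state();print(s["t"],s["eef_pos"],s["tool_rot"],s["ft_force"],s["torque"],s["opening"])
p=[529,-106.5,np.radians(-8.67)]
d=D["wrist"]
for P in [(-22.5,135,168),(22.5,135,168),(22.5,170,168),(-22.5,170,168),(-75,200,18),(75,200,18)]: print(P,np.round(fproj(d,b2w(p,P)),0))
E
```

```text
13.025 [532.94900604 -71.47207866 239.9275036 ] [[ 9.88315985e-01 -1.52341254e-01 -4.86368224e-03]
 [-1.52334736e-01 -9.88327520e-01  1.68574970e-03]
 [-5.06372023e-03 -9.25145627e-04 -9.99986751e-01]] [-0.58147651  0.22605059 -2.25520208] [-0.07950027  0.02409506 -0.00802121] 20.641808322924152
(-22.5, 135, 168) [[241.  66.]]
(22.5, 135, 168) [[320.  65.]]
(22.5, 170, 168) [[319.   8.]]
(-22.5, 170, 168) [[241.   8.]]
(-75, 200, 18) [[207.  25.]]
(75, 200, 18) [[352.  24.]]
```

View pics/w6.png

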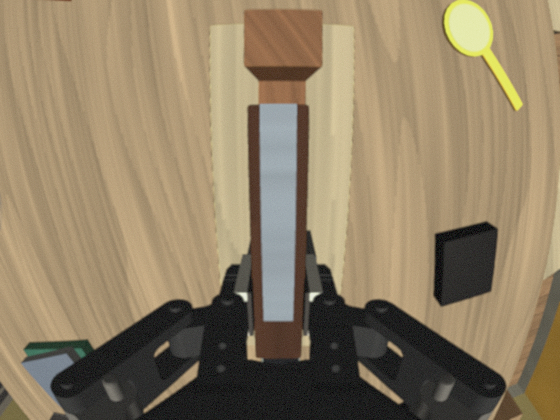

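```bash
python3 - <<'E'
from h import *
from scipy.optimize import least_squares
d=pickle.load(open("d6.pkl","rb"))["wrist"]
O=[((-22.5,135,168),(245.5,68)),((22.5,135,168),(322,68)),((22.5,170,168),(322,12)),((-22.5,170,168),(244.5,12)),((-75,200,18),(210,26)),((75,200,18),(353,26))]
f=lambda p:np.concatenate([fproj(d,b2w(p,P))[0]-uv for P,uv in O])
r=least_squares(f,[529,-106,-.15]);print(r.x,np.degrees(r.x[2]),np.round(r.fun.reshape(-1,2),1))
p=r.x; print("home TCP",b2w(p,(0,55,71)),"corner",b2w(p,(0,135,43)))
# square heel in hand, z approx
for z in(212,):
    a,b=fray(d,(248,105),z+30),fray(d,(308.5,105),z+30); print(a,b,(a+b)/2,np.linalg.norm(a-b))
    a,b=fray(d,(256.5,357),z+30),fray(d,(301,357),z+30); print(a,b,(a+b)/2,np.linalg.norm(a-b))
    print(fray(d,(278.5,104),z+110))
E
```

```text
[ 5.30372208e+02 -1.08662310e+02 -1.52143059e-01] -8.71715517922951 [[-1.3  0.7]
 [ 1.1  0.7]
 [ 0.6 -0.7]
 [-0.5 -0.8]
 [-0.9  0.1]
 [ 1.  -0.2]]
home TCP [538.70783092 -54.29763949  71.        ] corner [550.83237354  24.77824473  43.        ]
[534.37738749   5.94017968 242.        ] [555.22933014   2.64382159 242.        ] [544.80335881   4.29200063 242.        ] 21.110885561431
[ 516.79276288 -106.07351435  242.        ] [ 537.92865367 -109.3228529   242.        ] [ 527.36070827 -107.69818363  242.        ] 21.38420166024636
[545.2510055    4.54133485 322.        ]
```

Call:
play_rows --dp '[[0.06,0,0.3],[0,0,0.8],[0,0,0.8],[0,0,0.7],[0,0,0.4],[0,0,0.15],[0,0,0],[0,0,0]]' --delta_rot '[[0,0,0],[0,0,0],[0,0,0],[0,0,0],[0,0,0],[0,0,0],[0,0,0],[0,0,0]]' --claw '[0,0,0,0,0,0,0,0]'

```text
t: 14.02
eef_pos: [538.6, -71.8, 86.0]
tool_rot: [[0.989, -0.15, 0.002], [-0.15, -0.989, -0.0], [0.002, 0.0, -1.0]]
ft_force: [-0.2, -0.2, -1.2]
opening: 21.2
```

```bash
python3 - <<'E'
from station import bot, imaging
from h import *
D={c:imaging.read_camera(c) for c in ["wrist","side"]}
pickle.dump(D,open("d7.pkl","wb"))
cv2.imwrite("pics/w7.png",D["wrist"]["image"][:,:,::-1])
crop(D["side"]["image"],215,95,150,120,5,"pics/s7.png")
s=bot.state();print(s["t"],s["eef_pos"],s["tool_rot"],s["ft_force"],s["torque"],s["opening"])
E
```

```text
14.125 [538.6336408  -72.05216657  86.258961  ] [[ 9.88602945e-01 -1.50526504e-01  2.44703849e-03]
 [-1.50525749e-01 -9.88605967e-01 -4.91036556e-04]
 [ 2.49307087e-03  1.17097885e-04 -9.99996885e-01]] [ 0.08102073 -0.26766523 -2.08335744] [-0.02877118 -0.00192846 -0.00237765] 21.324986818712247
```

View pics/w7.png

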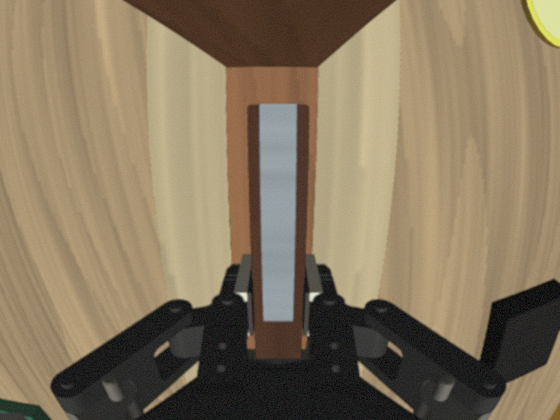

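View pics/s7.png

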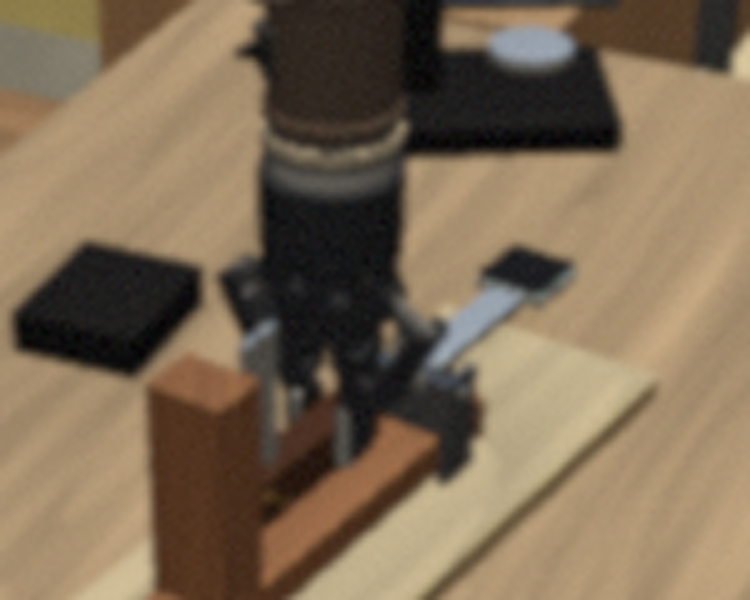

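```bash
python3 - <<'E'
from h import *
d=pickle.load(open("d7.pkl","rb"))["wrist"]
pts=lambda l,z:[fray(d,q,z) for q in l]
for a,b in [((227,66.5),(318.5,66.5)),((228.5,150),(316,150)),((231.5,230),(315,230))]:
    A,B=pts([a,b],43); print("rail",A,B,(A+B)/2,np.linalg.norm(A-B))
for a,b in [((248.5,105),(308.5,105)),((256.5,357),(301,357))]:
    A,B=pts([a,b],88); print("sq",A,B,(A+B)/2,np.linalg.norm(A-B))
E
```

```text
rail [529.18388357  29.60698195  43.        ] [573.04514872  22.6994099   43.        ] [551.11451615  26.15319592  43.        ] 44.40185955452914
rail [522.87500567 -11.73458096  43.        ] [566.07223819 -18.45083056  43.        ] [544.47362193 -15.09270576  43.        ] 43.71623161697924
rail [516.16780928 -54.20601569  43.        ] [560.44265724 -60.9899829   43.        ] [538.30523326 -57.5979993   43.        ] 44.791565867980964
sq [540.3939704    8.25251854  88.        ] [561.20847786   5.07509561  88.        ] [550.80122413   6.66380708  88.        ] 21.055634329247678
sq [ 523.14435859 -104.31988961   88.        ] [ 544.3813494 -107.6424391   88.       ] [ 533.76285399 -105.98116435   88.        ] 21.49532772247833
```

Call:
play_rows --dp '[[-0.056,0,0],[0,0,0.1],[0,-0.1,0.1],[0,-0.1,0.04],[0,-0.08,0],[0,0,0],[0,0,0]]' --delta_rot '[[0,0,0],[0,0,0],[0,0,0],[0,0,0],[0,0,0],[0,0,0],[0,0,0]]' --claw '[0,0,0,0,0,0,0]'

```text
t: 15.0
eef_pos: [537.1, -57.7, 73.2]
tool_rot: [[0.989, -0.15, 0.0], [-0.15, -0.989, -0.0], [0.0, 0.0, -1.0]]
ft_force: [1.4, 0.9, -1.8]
opening: 21.2
```

```bash
python3 - <<'E'
from station import bot, imaging
from h import *
D={c:imaging.read_camera(c) for c in ["wrist","side"]}
pickle.dump(D,open("d8.pkl","wb"))
cv2.imwrite("pics/w8.png",D["wrist"]["image"][:,:,::-1])
crop(D["side"]["image"],215,95,150,120,5,"pics/s8.png")
s=bot.state();print(s["t"],s["eef_pos"],s["tool_rot"],s["ft_force"],s["torque"],s["opening"])
E
```

```text
15.1 [537.09638589 -57.78641356  73.22506577] [[ 9.88582042e-01 -1.50683206e-01  3.44039866e-04]
 [-1.50683172e-01 -9.88582099e-01 -1.21624542e-04]
 [ 3.58438429e-04  6.83948193e-05 -9.99999933e-01]] [-0.19112525 -0.32481113 -1.32622827] [-0.04020577 -0.03935081  0.01849974] 20.927696933751655
```

View pics/w8.png

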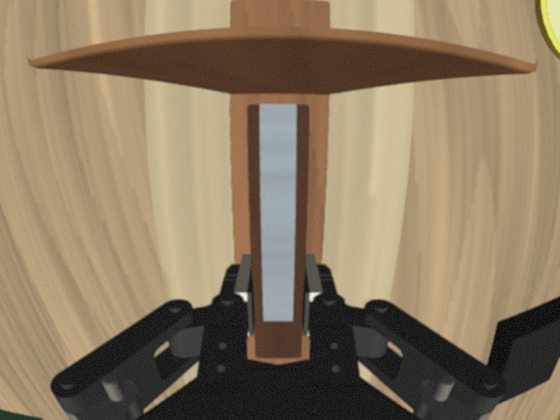

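View pics/s8.png

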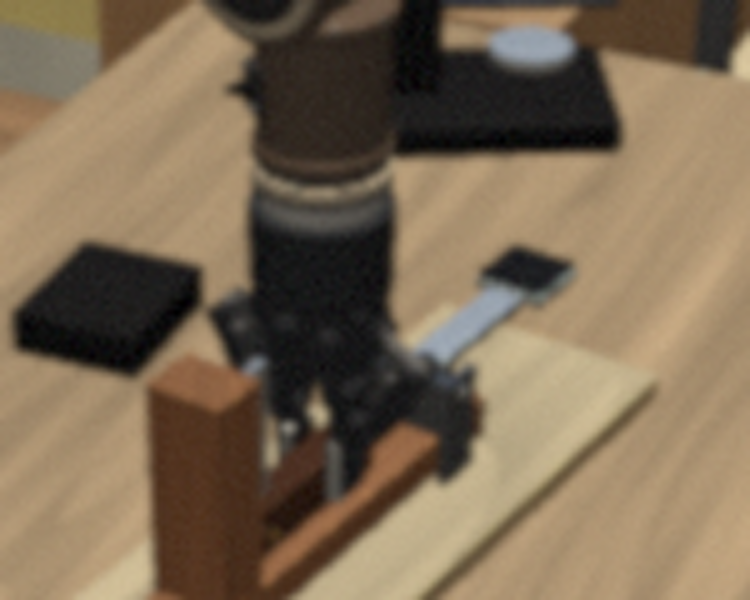

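Call:
play_rows --dp '[[0,0,0.02],[0,0,0.02],[0,0,0.02],[0,0,0]]' --delta_rot '[[0,0,0],[0,0,0],[0,0,0],[0,0,0]]' --claw '[0,0,0,0]'

```text
t: 15.6
eef_pos: [536.9, -57.8, 70.9]
tool_rot: [[0.989, -0.151, -0.0], [-0.151, -0.989, -0.0], [-0.0, 0.0, -1.0]]
ft_force: [-2.9, 0.8, 5.9]
opening: 21.4
```

Call:
play_rows --dp '[[0,-0.02,0],[0,-0.02,0],[0,-0.02,0],[0,-0.02,0],[0,0,0]]' --delta_rot '[[0,0,0],[0,0,0],[0,0,0],[0,0,0],[0,0,0]]' --claw '[0,0,0,0,0]'

```text
t: 16.23
eef_pos: [538.6, -54.5, 70.9]
tool_rot: [[0.989, -0.15, 0.002], [-0.15, -0.989, -0.001], [0.002, 0.001, -1.0]]
ft_force: [-0.9, -4.6, 5.4]
opening: 21.2
```

Call:
play_rows --dp '[[0,-0.02,0],[0,-0.02,0],[0,0,0]]' --delta_rot '[[0,0,0],[0,0,0],[0,0,0]]' --claw '[0,0,0]'

```text
t: 16.6
eef_pos: [539.0, -53.0, 70.9]
tool_rot: [[0.989, -0.15, 0.002], [-0.15, -0.989, -0.002], [0.003, 0.002, -1.0]]
ft_force: [-1.3, -6.7, 5.4]
opening: 20.8
```

Call:
play_rows --dp '[[0,-0.02,0],[0,-0.02,0.01],[0,0,0]]' --delta_rot '[[0,0,0],[0,0,0],[0,0,0]]' --claw '[0,0,0]'

```text
t: 16.98
eef_pos: [539.0, -52.9, 70.9]
tool_rot: [[0.989, -0.149, 0.002], [-0.149, -0.989, -0.005], [0.002, 0.005, -1.0]]
ft_force: [-4.8, -11.9, 8.7]
opening: 21.4
```

Call:
play_rows --dp '[[0,-0.02,0],[0,-0.02,0],[0,0,0]]' --delta_rot '[[0,0,0],[0,0,0],[0,0,0]]' --claw '[0,0,0]'

```text
t: 17.35
eef_pos: [539.1, -52.8, 70.9]
tool_rot: [[0.989, -0.148, 0.001], [-0.148, -0.989, -0.008], [0.002, 0.008, -1.0]]
ft_force: [-5.7, -19.3, 8.8]
opening: 21.0
```

```bash
python3 - <<'E'
from station import bot, imaging
from h import *
D={c:imaging.read_camera(c) for c in ["wrist","side"]}
pickle.dump(D,open("d9.pkl","wb"))
cv2.imwrite("pics/w9.png",D["wrist"]["image"][:,:,::-1])
crop(D["side"]["image"],225,130,100,80,8,"pics/s9.png")
s=bot.state();print(s["t"],s["eef_pos"],s["tool_rot"],s["ft_force"],s["torque"],s["opening"])
E
```

```text
17.45 [539.09618682 -52.85985194  70.90449192] [[ 0.98893253 -0.14836128  0.0011757 ]
 [-0.14834728 -0.98890277 -0.00802425]
 [ 0.00235314  0.00776103 -0.99996711]] [ -4.97027829 -20.15074428   8.76483446] [-2.46553749  0.6596141  -0.07187126] 21.16016880256541
```

View pics/w9.png

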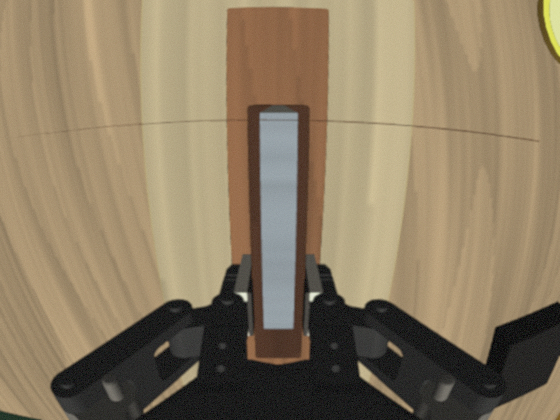

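View pics/s9.png

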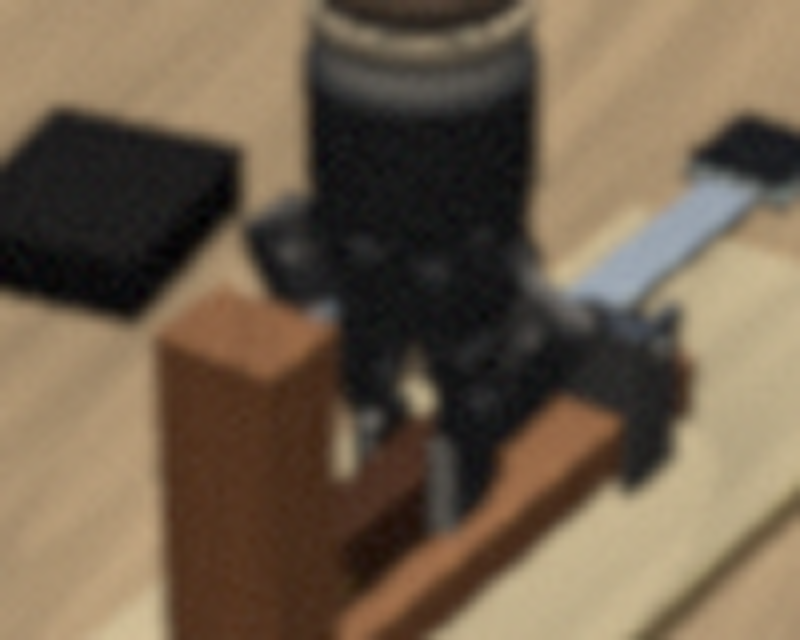

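```bash
python3 - <<'E'
from h import *
def tp(d,uv,zt,):
    # point in tool frame at tool z=zt ; cam in tool
    c=np.array([.22,-79.82,-117.73]);a=np.radians(18.13);M=np.array([[1,0,0],[0,np.cos(a),np.sin(a)],[0,-np.sin(a),np.cos(a)]])
    u=np.array([uv[0]-d["cx"],uv[1]-d["cy"]]);r=np.hypot(*u);th=r/d["fx"];v=M@np.r_[u/r*np.sin(th),np.cos(th)]
    return c+v*(zt-c[2])/v[2]
for n in (8,9):
    d=pickle.load(open(f"d{n}.pkl","rb"))["wrist"]
    g=d["image"].astype(int).sum(2)
    # edges along column 278 (blade rows)
    for c in (252,279,304):
        col=g[90:350,c-2:c+3].mean(1); dd=np.abs(np.diff(col)); k=np.argsort(-dd)[:6]; print(n,c,sorted((k+90).tolist()))
    R=np.array(d["R"]);o=-R.T@np.array(d["t"]);print(o)
    crop(d["image"],230,80,100,100,6,f"pics/h{n}.png")
for r in (104,111.5): print(tp(d,(278,r),-82))
for r in (321,328.5): print(tp(d,(278,r),-82))
for r in (105,): print(tp(d,(278,r),-2))
E
```

```text
8 252 [92, 93, 94, 103, 104, 105]
8 279 [92, 93, 103, 319, 320, 321]
8 304 [92, 93, 94, 103, 104, 334]
[549.12914782  21.12483119 190.93266667]
9 252 [103, 104, 105, 333, 334, 335]
9 279 [104, 111, 112, 327, 328, 329]
9 304 [103, 104, 105, 278, 285, 291]
[550.82013352  26.8969411  187.98281243]
[  0.22748965 -79.82213961 -82.        ]
[  0.22750933 -78.99794362 -82.        ]
[  0.22949787 -51.67305502 -82.        ]
[  0.22964908 -50.31265839 -82.        ]
[  0.24426708 -79.4710474   -2.        ]
```

View pics/h9.png

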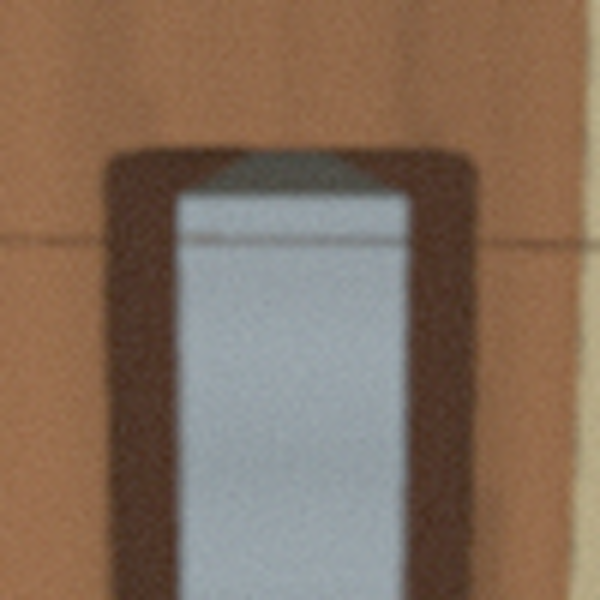

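View pics/h8.png

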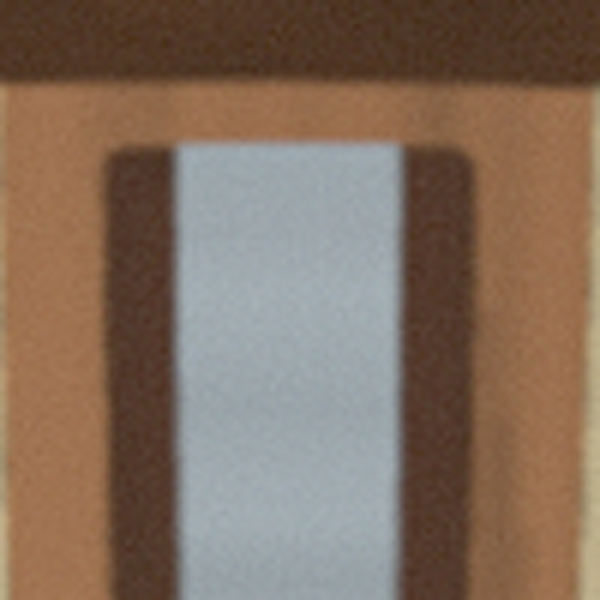

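Call:
play_rows --dp '[[0,-0.012,0.004],[0,0,0],[0,0,0],[0,0,0]]' --delta_rot '[[0,0,0],[0,0,0],[0,0,0],[0,0,0]]' --claw '[0,0,0,0]'

```text
t: 17.95
eef_pos: [539.1, -52.8, 70.9]
tool_rot: [[0.989, -0.148, 0.001], [-0.148, -0.989, -0.009], [0.002, 0.009, -1.0]]
ft_force: [-5.5, -21.1, 9.4]
opening: 21.2
```

```bash
python3 - <<'E'
from station import bot, imaging
from h import *
D={c:imaging.read_camera(c) for c in ["wrist","side","top"]}
crop(D["wrist"]["image"],230,80,100,100,6,"pics/h10.png")
cv2.imwrite("pics/t10.png",D["top"]["image"][:,:,::-1])
crop(D["side"]["image"],120,120,240,180,3,"pics/s10.png")
s=bot.state();print(s["t"],s["eef_pos"],s["tool_rot"],s["ft_force"],s["torque"],s["opening"])
E
```

```text
18.1 [539.07469861 -52.80751963  70.88277972] [[ 9.88982038e-01 -1.48033379e-01  8.04411900e-04]
 [-1.48020549e-01 -9.88944520e-01 -8.86864787e-03]
 [ 2.10837465e-03  8.65186396e-03 -9.99960349e-01]] [ -6.16903707 -21.12211711   8.89314346] [-2.71046756  0.8101395  -0.02628973] 21.439361127281856
```

View pics/h10.png

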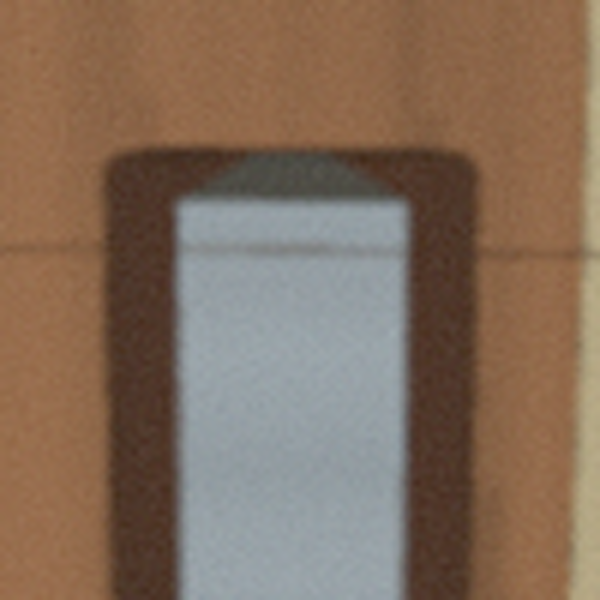

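View pics/s10.png

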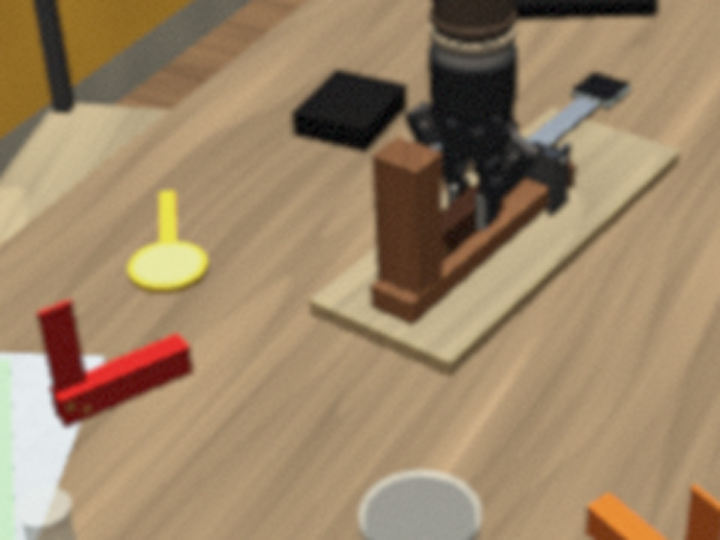

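View pics/t10.png

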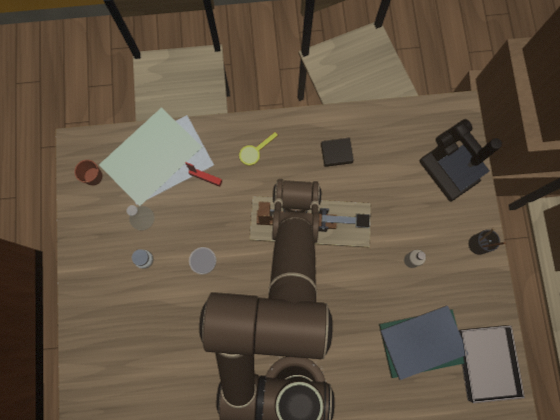

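```bash
python3 - <<'E'
from station import bot, workorder
print(workorder.job_done()); s=bot.state(); print(s["t"],s["eef_pos"],s["ft_force"],s["opening"])
E
```

```text
the job is handed in; nothing more can be done
None
the job is handed in; nothing more can be done
```

I pressed the clamp pedal to its stop, then gripped the try square (dark stock, steel blade). I lowered it onto the middle of the rail and pushed it into the corner. The job was handed in at about 18 s with the arm still gripping and pressing.

- **Pedal:** during the press the fingertips stopped at about 84 mm with 28 N on them. Pictures after I let go show the pad where it should be at the stop.
- **Square:** before the final push it was within about 0.5 mm of the rail's middle line, and the push held steady.
    - **Forces:** about 22 N towards the upright, less friction, and about 9 N down, or roughly 10–11 N allowing for the square's weight.
    - **Grip:** the opening was 21 mm.
- **Other things:** the dish, flask, lens, jar, glue bottle, slide box and both look-alikes are where they were in the last side and top pictures.

Some checks were less certain:
- **Gripper tilt:** under the push the gripper leaned about 0.5°, while the square turned back in the pads as it would when held flush. My estimate leaves about 0.2 mm unexplained at the blade tip, which is close to measuring error.
- **Yaw:** the gripper ended about 0.2° off the board's direction.
- **Touching face:** the wrist camera ended level with the upright's inner face, so I judged flushness from geometry and force rather than seeing it directly.

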